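# Level the board platform at the repair bench

### The job

Set the spirit level lengthwise in the middle of the aluminium board platform and let go of it. Turn the platform's levelling foot by its knob so that, with the spirit level pressed firmly down on the platform, the bubble stands centred between its two lines; finish while holding it so: keep pressing down on the level itself, not on the platform, and do not let go. Leave the other things on the bench where they are.

Things in the scene. Friction and masses are not known exactly. Their poses are not given: they have to be found in the camera images.
- level: loose spirit level, a plain aluminium bar 180 mm long (its x), 30 mm wide (its y), 34 mm high, 150 g; origin at the centre of its underside, z up. It balances when gripped across its width at the middle. A 40 x 29 mm black rubber thumb pad, flush in the middle of its top, is where to press; the window with the vial is in its +x half
- vial (a point): on the level's top, 52 mm along its +x from the middle: the midpoint between two black lines, 19 mm apart, round the yellow vial, a tube 62 mm long lying along the level's x
- bubble_mid (a point): middle of the white 14 mm bubble, at the level's top. It is centred when it coincides with point vial (within 2.5 mm along the level's x); it can stray 18 mm either way. The bubble runs to the higher end, 0.62 mm per 1/1000 rad of slope, and takes about 1.5 s to settle
- plate: aluminium top of the board platform, 220 mm long (its y), 100 mm wide (its x). Origin on the hinge axis at the end away from the foot, 48 mm above the bench; y points to the foot. The top surface is 18 mm above the origin (66 mm above the bench), from y = 10 to y = 230 mm
- plate_mid (a point): middle of the plate's top surface, 120 mm from the hinge. The plate has a sprung mount that the level's own weight does not press home: about 3 N on the middle of the level brings it onto its stop, which lowers the foot end by 0.008 rad, so while pressed the bubble sits 5 mm farther from the foot; it comes back when released. About 8 N is a firm press; 14 N shifts it 1 to 2 mm more
- foot_grip (a point): middle of the round fluted black knob of the levelling foot, 34 mm across, 28 mm high, from 92 to 120 mm above the bench, on the platform's centre line 290 mm from the hinge. Its axis is vertical; it does not rise or sink when turned, turns stiffly (0.06 N m) and stays where it is left
- foot_top (a point): middle of the knob's top face. Turning it clockwise seen from above raises the foot end of the plate: per radian 0.008 rad of slope, 5 mm of bubble travel towards the foot. The foot end starts too low, 1.2 to 2.8 rad of clockwise turning short of level when pressed; the thread allows at least 1 rad beyond
- spool: bystander: grey spool, 54 mm across, 40 mm high, origin under its centre; leave alone
- jar: bystander: amber jar, 44 mm across, 50 mm high, origin under its centre; leave alone
- driver: bystander: screwdriver lying flat, 150 mm long along its x, origin under its middle; leave alone
- board: bystander: circuit board lying flat, 110 x 70 mm, up to 14 mm high, origin under its centre; leave alone
Mind the look-alikes: they are no part of the job. Several things have the shape of the level; the one meant has the colours described above.

How it is judged:
By the outcome, as a careful person would: the job done as asked, in the order asked, and still so for the second after the job is handed in, while the arm keeps its last pose, push and grip.
It also fails if it takes over 72 s, if anything falls off the work surface, if the arm or the gripper's body presses on something with over 40 N, if the wrist force passes 120 N, or if a joint passes its speed limit or range.

### The arm

A 6-joint arm with a two-finger parallel gripper is mounted at the origin on the work surface. World frame = base frame: x ahead of the robot, y to its left, z up, the work surface at z = 0. Lengths are in m, angles in rad, forces in N, time in s.
With the tool pointing down it reaches from about 0.25 to 0.775 m from the base axis. Payload 4 kg.
Tool frame: the origin (TCP) lies at the very end of the fingers, on their centre line; the grasp point (between the pads) lies 19 mm behind it; z points along the fingers, y is the direction in which the jaws open and shut (so a half turn about z gives the same grasp; the last joint's range is limited). The gripper opens to 94 mm and grips with 3 to 60 N. Pads are 16 mm wide; open, the fingers measure 119 mm over their backs; the gripper's body (75 mm by 177 mm) begins 78 mm behind the grasp point.
Start: joints at [-1.269, 0.087, 1.371, -0, 1.684, -0.103], TCP at [0.217, -0.506, 0.206] pointing down, gripper open.
Joint ranges: [-3.1, 3.1], [-0.76, 2.03], [0.27, 2.55], [-1.08, 4.22], [0.17, 2.65], [-2.57, 2.57]. Speed limits (rad/s): [2.79, 2.79, 3.14, 3.14, 3.14, 3.14].

### API

Orientations are given as [roll, pitch, yaw] about the fixed x, y, z axes, in that order (R = Rz(yaw) Ry(pitch) Rx(roll)).
In Python, from bench import robot, snapshot, calibration gives the robot as it stands. The module is installed in compiled form; this text tells all that it offers.
- The arm moves only by the tool servo_tool, never from a script. Its argument "series" is text: rows parted by semicolons, each of 5 numbers parted by spaces: the closure, from -1 (fully open) to 1 (shut), then the shift along the tool's x, y, z in cm, then the turn about the tool's z in rad. A call has 1 to 20 rows; each row is the pose to reach, as a shift and turn from the pose commanded when the call began, along the tool's axes at that moment; what a row does not reach only later rows make up. A row lasts 1/12 s, in which the tool goes at most 41.7 mm and 7.16 degrees, less where a joint would pass 70% of its speed; a pose out of reach is approached as far as the arm can. A call with a gripper value outside its range is refused whole. The fingers move at their own pace and stop on an object; the grip force is fixed at half the most. Time passes only in rows, so rows that repeat a pose let the fingers close. It gives the time, the measured TCP pose, the force and the opening at its end, in the units of the state.
- robot.get_obs(): the state, without advancing time (a new reading comes with each control period).
- snapshot(name): name is "side" or "top" or "wrist"; returns (picture, depth): 400x640x3 uint8, red, green, blue; 400x640 float32, m along the optical axis (not along the pixel's ray), 0 where there is no reading.
- calibration(name): a dict with "fx", "fy", "cx", "cy" (pixels), "rvec" (rotation vector, rad) and "tvec" (3), from world to camera coordinates, as OpenCV has them; the wrist camera has in their place "tool_from_camera" (4x4, takes a point from camera to tool coordinates, whose origin is the TCP and whose axes are the flange's). Camera axes: x right, y down, z forward; pixel columns grow to the right and rows downward; lengths in m; the calibration is good to about 2 mm. A picture is of the moment at which its call begins: read the wrist's pose just before it. calibration takes no time and is no camera call.
- robot.close_job(): hands the job in, once; it reports no verdict.
The state is a dict: "time": time; "joint_positions": joint angles; "qvel": joint speeds; "joint_torque": joint torques, N m; "tool_pos": TCP position; "ee_rot": TCP orientation; "wrist_force": force on the tool from outside, world axes, zero at the start; "wrist_torque": the same for the moment, N m; "width": finger opening in m.
Only numpy, scipy, OpenCV 4.12 (cv2) and the standard library are available. Lean on these libraries where they do the work, as an engineer would, in place of code of your own. Each camera call takes 0.05 s, during which the arm holds its last target. There are 200 camera calls.

## Working session

There is one attempt and no reset: what is moved stays moved. The work goes in short steps, Python scripts to look and compute and a tool call to move; the robot and the scene stay as the last step left them, time stands still between calls to the robot, and variables do not carry over. Pictures are saved under pics/ and viewed, about 8 in all and at most 12, crops included, and the job is handed in when it is done.

Besides the shell and the picture viewer there is one more tool, called after ">>>" as name(argument=value, ...), one argument or row to a line, values as JSON. servo_tool: Moves the arm, as the interface text tells. Its arguments: {"type":"object","properties":{"series":{"type":"string"}},"required":["series"]}

```bash
mkdir -p pics
cat > h.py <<'E'
import numpy as np, cv2
from bench import robot, snapshot, calibration
def save(n,img): cv2.imwrite(f'pics/{n}.png',cv2.cvtColor(img,cv2.COLOR_RGB2BGR))
def cam(name,obs=None):
    c=calibration(name); K=np.array([[c['fx'],0,c['cx']],[0,c['fy'],c['cy']],[0,0,1]])
    if 'rvec' in c:
        R=cv2.Rodrigues(np.array(c['rvec'],float))[0]; t=np.array(c['tvec'],float).ravel()
        return K,R.T,-R.T@t
    T=np.array(c['tool_from_camera']); o=obs or robot.get_obs()
    r,p,y=o['ee_rot']
    from scipy.spatial.transform import Rotation as Ro
    Rw=Ro.from_euler('xyz',[r,p,y]).as_matrix()
    return K,Rw@T[:3,:3],Rw@T[:3,3]+np.array(o['tool_pos'])
def ray(C,uv,z):
    K,R,o=C; uv=np.atleast_2d(uv).astype(float)
    d=(R@np.linalg.inv(K)@np.c_[uv,np.ones(len(uv))].T).T
    return o+d*((z-o[2])/d[:,2])[:,None]
def proj(C,P):
    K,R,o=C; q=K@(R.T@(np.atleast_2d(P)-o).T); return (q[:2]/q[2]).T
E
python3 - <<'E'
from h import *
o=robot.get_obs();print(o)
t,d=snapshot('top');s,_=snapshot('side')
save('top',t);save('side',s);np.save('topd.npy',d)
for n in('top','side'):
    C=cam(n);print(n,C[0][0,0],C[1].round(2).tolist(),C[2])
E
```

```text
{'time': 0.0, 'joint_positions': array([-1.26909625e+00,  8.79721509e-02,  1.37227441e+00, -1.99525001e-05,
        1.68358030e+00, -1.03101376e-01]), 'qvel': array([ 0.00195129,  0.00070937, -0.00076167, -0.0018189 , -0.00114794,
        0.00042305]), 'joint_torque': array([ 1.83450982e-03, -3.40179420e+01, -3.02430117e+01,  7.21206120e-02,
        3.30294832e-02, -1.71552933e-04]), 'tool_pos': array([ 0.21643315, -0.50502261,  0.20428458]), 'ee_rot': array([-3.13936827e+00, -2.10216650e-04,  4.04798998e-01]), 'wrist_force': array([-0.33040116,  0.63265822, -0.07583324]), 'wrist_torque': array([ 0.00856624, -0.00862583, -0.0360322 ]), 'width': 0.09373333361712007}
top 401.6177670825946 [[-0.02, -0.99, 0.12], [-1.0, 0.02, 0.01], [-0.01, -0.12, -0.99]] [ 0.38835662 -0.03126272  1.04811783]
side 367.2201212976617 [[-1.0, -0.08, 0.05], [-0.09, 0.76, -0.65], [0.02, -0.65, -0.76]] [0.45276174 0.56532645 0.82259252]
```

View pics/top.png

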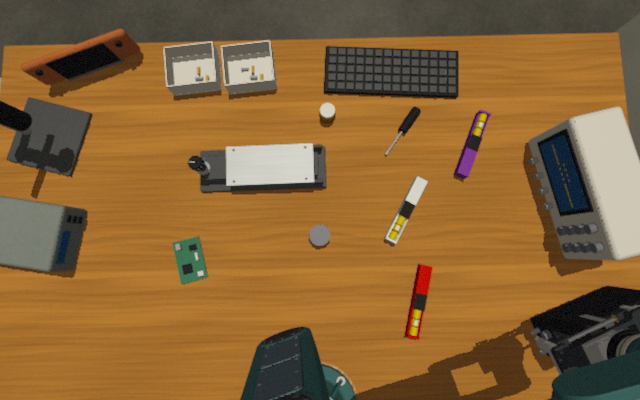

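View pics/side.png

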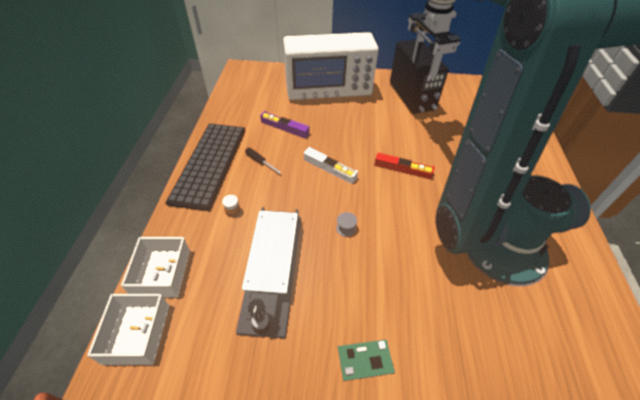

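The top view shows the aluminium level at about (406,211), with its yellow vial end at the lower left. The plate is at about (270,165) with the knob at (199,164). The purple and red bars are look-alikes.

Run:
```python
from h import *
t=cv2.cvtColor(cv2.imread('pics/top.png'),cv2.COLOR_BGR2RGB);C=cam('top');d=np.load('topd.npy')
hsv=cv2.cvtColor(t,cv2.COLOR_RGB2HSV)
def big(m,x0,y0,x1,y1):
    k=np.zeros(m.shape,np.uint8);k[y0:y1,x0:x1]=m[y0:y1,x0:x1]
    k=cv2.morphologyEx(k,cv2.MORPH_CLOSE,np.ones((3,3)))
    c,_=cv2.findContours(k,0,2);return max(c,key=cv2.contourArea)
w=((hsv[...,1]<60)&(hsv[...,2]>120)).astype(np.uint8)
p=big(w,215,135,325,195).reshape(-1,2)
P=ray(C,p,.066)[:,:2];r=cv2.minAreaRect((P*1000).astype(np.float32));print('plate',r,cv2.boxPoints(r).round(1).tolist())
notwood=((hsv[...,1]<60)|(hsv[...,2]<70)|((hsv[...,0]>22)&(hsv[...,0]<35)&(hsv[...,2]>150))).astype(np.uint8)
p=big(notwood,378,170,435,250).reshape(-1,2)
P=ray(C,p,.034)[:,:2];r=cv2.minAreaRect((P*1000).astype(np.float32));print('level',r,cv2.boxPoints(r).round(1).tolist())
y=((hsv[...,0]>22)&(hsv[...,0]<35)&(hsv[...,1]>120)&(hsv[...,2]>150)).astype(np.uint8)
p=big(y,378,170,435,250).reshape(-1,2);print('yellow',ray(C,[p.mean(0)],.034))
b=(hsv[...,2]<60).astype(np.uint8)
for n,m,x in(('pad',b,(390,195,420,225)),):
    p=big(m,*x).reshape(-1,2);print(n,cv2.minAreaRect(p.astype(np.float32)),ray(C,[cv2.minAreaRect(p.astype(np.float32))[0]],.034))
K,R,o=C
for uv in((270,165),(225,165),(310,165),(406,211),(197,163),(199,164),(194,163)):
    print(uv,d[uv[1],uv[0]],o+R@np.linalg.inv(K)@np.array([*uv,1])*d[uv[1],uv[0]])
a=cv2.resize(t[135:200,180:335],None,fx=5,fy=5,interpolation=2)
s=cv2.cvtColor(cv2.imread('pics/side.png'),cv2.COLOR_BGR2RGB)
b_=cv2.resize(s[200:340,225:310],None,fx=4,fy=4)[:560,:]
c=np.zeros((560,340,3),np.uint8);c=b_
save('c1',a)
```

```text
plate ((599.5142211914062, 100.64373779296875), (100.38057708740234, 221.0321044921875), 1.2628265619277954) [[546.9000244140625, 210.0], [551.7999877929688, -11.0], [652.0999755859375, -8.699999809265137], [647.2999877929688, 212.1999969482422]]
level ((482.2523498535156, -240.63330078125), (32.78950500488281, 182.77569580078125), 60.85837173461914) [[394.3999938964844, -210.39999389648438], [554.0999755859375, -299.5], [570.0999755859375, -270.79998779296875], [410.3999938964844, -181.8000030517578]]
yellow [[ 0.43742141 -0.21546467  0.034     ]]
pad ((406.40008544921875, 209.2000274658203), (9.838699340820312, 14.310833930969238), 26.56505012512207) [[ 0.48269262 -0.2419199   0.034     ]]
(270, 165) 0.99975896 [0.59652209 0.09895333 0.06687424]
(225, 165) 1.0162966 [0.60202356 0.21495642 0.0517226 ]
(310, 165) 0.9993797 [ 0.59464419 -0.00061075  0.06630267]
(406, 211) 1.0136753 [ 0.47792539 -0.24021146  0.03642753]
(197, 163) 0.94531214 [0.59296543 0.2635608  0.12249068]
(199, 164) 0.94739044 [0.59098757 0.25953705 0.12013597]
(194, 163) 0.94797534 [0.59366984 0.2714711  0.11995009]
```

View pics/c1.png

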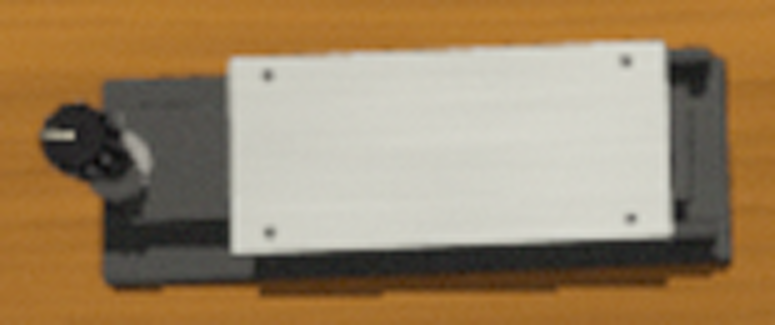

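```bash
cat >> h.py <<'E'
def go(x,y,z,yaw_deg,o=None):
    "shift (cm, tool axes) and turn about tool z to a target; tool pointing down"
    o=o or robot.get_obs(); ps=o['ee_rot'][2]
    d=np.array([x,y,z])-o['tool_pos']; c,s=np.cos(ps),np.sin(ps)
    dy=(np.radians(yaw_deg)-ps+np.pi)%(2*np.pi)-np.pi
    print('shift',np.round([100*(c*d[0]+s*d[1]),100*(s*d[0]-c*d[1]),-100*d[2]],2),'turn',round(-dy,3),'or',round(-dy-2*np.pi*np.sign(-dy),3))
def st():
    o=robot.get_obs(); print(round(o['time'],2),o['tool_pos'].round(4),o['ee_rot'].round(4),o['wrist_force'].round(1),o['width'],'q6',o['joint_positions'][5].round(2)); return o
E
python3 - <<'E'
from h import *
print(calibration('wrist'))
for y in(150.8,-29.2): go(.4825,-.2410,.09,y)
E
```

```text
{'fx': 337.9133507703442, 'fy': 337.9133507703442, 'cx': 316.7134042853714, 'cy': 200.16056178200017, 'tool_from_camera': array([[ 5.08561735e-04, -9.68232534e-01, -2.50050998e-01,
         7.25901903e-02],
       [ 9.99999802e-01,  4.00052792e-04,  4.84771136e-04,
         7.29001501e-04],
       [-3.69337586e-04, -2.50051195e-01,  9.68232546e-01,
        -1.79371000e-01],
       [ 0.00000000e+00,  0.00000000e+00,  0.00000000e+00,
         1.00000000e+00]])}
shift [ 34.85 -13.8   11.44] turn -2.227 or 4.056
shift [ 34.85 -13.8   11.44] turn 0.914 or -5.369
```

>>> servo_tool(
  series="-1 34.9 -13.8 9 -2.227; -1 34.9 -13.8 9 -2.227; -1 34.9 -13.8 9 -2.227; -1 34.9 -13.8 9 -2.227; -1 34.9 -13.8 9 -2.227; -1 34.9 -13.8 9 -2.227; -1 34.9 -13.8 9 -2.227; -1 34.9 -13.8 9 -2.227; -1 34.9 -13.8 9 -2.227; -1 34.9 -13.8 9 -2.227; -1 34.9 -13.8 9 -2.227; -1 34.9 -13.8 9 -2.227; -1 34.9 -13.8 9 -2.227; -1 34.9 -13.8 9 -2.227; -1 34.9 -13.8 9 -2.227; -1 34.9 -13.8 9 -2.227; -1 34.9 -13.8 9 -2.227; -1 34.9 -13.8 9 -2.227; -1 34.9 -13.8 9 -2.227; -1 34.9 -13.8 9 -2.227",
)

```text
time: 1.77
tool_pos: [0.4828, -0.2411, 0.115]
ee_rot: [3.142, -0.001, 2.629]
wrist_force: [-0.1, 0.1, -0.4]
width: 0.0938
```

Run:
```python
from h import *
o=st(); C=cam('wrist',o); i,d=snapshot('wrist'); save('w1',i)
print(proj(C,[[.4825,-.241,.034],[.437,-.2155,.034]]))
```

```text
1.77 [ 0.4828 -0.2411  0.115 ] [ 3.1416e+00 -9.0000e-04  2.6291e+00] [-0.1  0.1 -0.4] 0.0937863342108208 q6 -1.63
[[317.13450835 205.31110499]
 [317.07651743 139.21638535]]
```

View pics/w1.png

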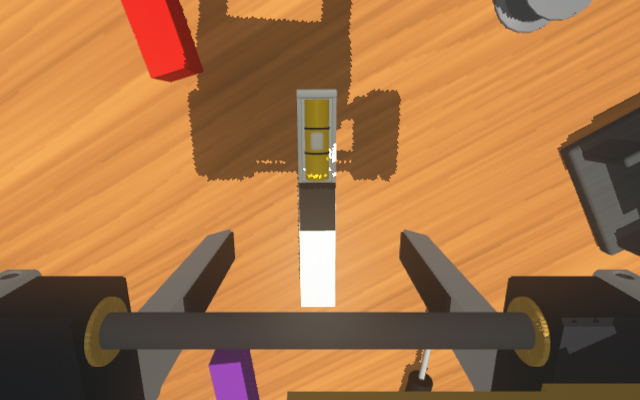

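The wrist view shows the level between the fingers, pad centre near (317,206), well aligned with the prediction. I'm descending to grip it.

>>> servo_tool(
  series="-1 0 0 4 0; -1 0 0 8 0; -1 0 0 10 0; -1 0 0 10.5 0; -1 0 0 10.5 0; 1 0 0 10.5 0; 1 0 0 10.5 0; 1 0 0 10.5 0; 1 0 0 10.5 0; 1 0 0 10.5 0; 1 0 0 10.5 0; 1 0 0 10.5 0; 1 0 0 10.5 0; 1 0 0 10.5 0; 1 0 0 10.5 0; 1 0 0 9 0; 1 0 0 6 0; 1 0 0 2 0; 1 0 0 -2 0; 1 0 0 -3 0",
)

```text
time: 3.48
tool_pos: [0.4859, -0.2431, 0.1527]
ee_rot: [-3.141, 0.012, 2.632]
wrist_force: [0.4, -0.6, -0.2]
width: 0.0301
```

Run:
```python
from h import *
o=st(); i,d=snapshot('wrist'); save('w2',i)
go(.5995,.1006,.145,91.26)
```

```text
3.48 [ 0.4859 -0.2431  0.1527] [-3.1408  0.0117  2.6319] [ 0.4 -0.6 -0.2] 0.0301141081148519 q6 -1.63
shift [ 6.87 35.54  0.73] turn 1.039 or -5.244
```

>>> servo_tool(
  series="1 0.5 3 0 0.1; 1 1.1 6 0 0.2; 1 1.6 9 0 0.3; 1 2.2 12 0 0.4; 1 2.8 15 0 0.5; 1 3.3 18 0 0.6; 1 3.9 21 0 0.7; 1 4.4 24 0 0.8; 1 5.0 27 0 0.9; 1 5.6 30 0 1.0; 1 6.1 33 0 1.036; 1 6.4 34.6 0 1.036; 1 6.58 35.5 0 1.036; 1 6.58 35.5 0 1.036; 1 6.58 35.5 0 1.036; 1 6.58 35.5 0 1.036",
)

```text
time: 4.87
tool_pos: [0.5983, 0.0994, 0.1445]
ee_rot: [-3.14, 0.001, 1.595]
wrist_force: [-0.4, -1.0, -1.5]
width: 0.0299
```

Run:
```python
from h import *
o=st(); C=cam('wrist',o); i,d=snapshot('wrist'); save('w3',i)
go(.5995,.1006,.075,91.26)
K,R,oo=C
for n,P in (('mid+',[.5972,.2,.066]),('knob',[.5958,.2706,.12])): print(n,proj(C,[P]))
```

```text
4.87 [0.5983 0.0994 0.1445] [-3.1399e+00  1.0000e-03  1.5946e+00] [-0.4 -1.  -1.5] 0.029948300558336603 q6 0.05
shift [0.13 0.11 6.99] turn 0.001 or -6.282
mid+ [[318.22883401  71.27206327]]
knob [[319.46247289 -88.45248824]]
```

View pics/w3.png

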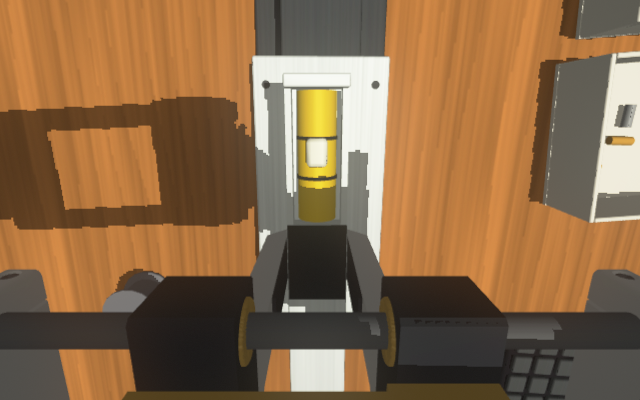

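>>> servo_tool(
  series="1 0.13 0.2 3 0; 1 0.13 0.2 5.5 0; 1 0.13 0.2 6.3 0; 1 0.13 0.2 6.6 0; 1 0.13 0.2 6.8 0; 1 0.13 0.2 6.95 0; 1 0.13 0.2 6.95 0; 1 0.13 0.2 6.95 0; 1 0.13 0.2 6.95 0",
)

```text
time: 5.67
tool_pos: [0.6016, 0.1021, 0.0773]
ee_rot: [3.139, -0.0, 1.596]
wrist_force: [-0.7, 0.1, -1.2]
width: 0.0299
```

Run:
```python
from h import *
o=st()
```

```text
5.67 [0.6016 0.1021 0.0773] [ 3.1393 -0.      1.5958] [-0.7  0.1 -1.2] 0.029874195078043696 q6 0.05
```

>>> servo_tool(
  series="1 0 0 0.1 0; 1 0 0 0.2 0; 1 0 0 0.2 0; 1 0 0 0.2 0",
)

```text
time: 6.0
tool_pos: [0.6016, 0.1024, 0.0751]
ee_rot: [3.139, -0.0, 1.596]
wrist_force: [0.1, 1.7, 2.7]
width: 0.0295
```

>>> servo_tool(
  series="-1 0 0 0 0; -1 0 0 0 0; -1 0 0 0 0; -1 0 0 0 0; -1 0 0 0 0; -1 0 0 0 0; -1 0 0 -1 0; -1 0 0 -3 0; -1 0 0 -6 0; -1 0 0 -8 0; -1 0 0 -8 0; -1 0 0 -8 0; -1 0 0 -8 0; -1 0 0 -8 0; -1 0 0 -8 0; -1 0 0 -8 0; -1 0 0 -8 0; -1 0 0 -8 0; -1 0 0 -8 0; -1 0 0 -8 0",
)

```text
time: 7.67
tool_pos: [0.6008, 0.1021, 0.1539]
ee_rot: [-3.142, 0.0, 1.596]
wrist_force: [-0.6, -0.3, -1.1]
width: 0.0941
```

Run:
```python
from h import *
o=st(); C=cam('wrist',o); i,d=snapshot('wrist'); save('w4',i)
print('level mid, vial pred',proj(C,[[.5995,.1006,.1],[.5984,.1526,.1]]))
go(.5958,.2706,.175,91.26)
```

```text
7.67 [0.6008 0.1021 0.1539] [-3.1415e+00  1.0000e-04  1.5958e+00] [-0.6 -0.3 -1.1] 0.09407054507526887 q6 0.05
level mid, vial pred [[314.30317033 217.49334674]
 [314.49745151 144.89041298]]
shift [16.86 -0.08 -2.1 ] turn 0.003 or -6.28
```

View pics/w4.png

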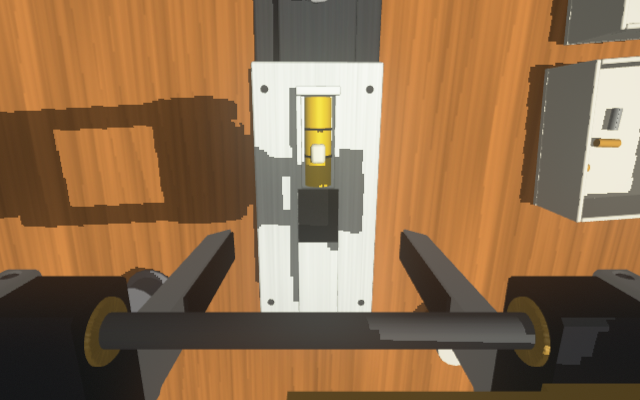

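```bash
cat >> h.py <<'E'
def bub(C,i,pr=False):
    "bubble offset (mm, + towards foot) from brightness profiles down the vial in the wrist view"
    from scipy.signal import find_peaks
    u,v=proj(C,[[.5984,.1526,.1]])[0]; f=i.astype(float)
    # refine u by yellow mask
    h=cv2.cvtColor(i,cv2.COLOR_RGB2HSV); y=((h[...,0]>20)&(h[...,0]<35)&(h[...,1]>150)&(h[...,2]>60))
    w=y.copy(); w[:]=0; a,b,c,d=int(v-60),int(v+60),int(u-25),int(u+25); w[max(a,0):b,c:d]=y[max(a,0):b,c:d]
    uc=int(round(np.median(np.nonzero(w)[1])))
    e=f[max(a,0):b,uc-12:uc+13]
    print('uc',uc,'v0',max(a,0)); 
    B=e[:,9:16,2].mean(1); L=e[:,:,0].mean(1)
    S=np.r_[e[:,3:7,0].T,e[:,18:22,0].T].mean(0)
    if pr: print('B',B.round().astype(int).tolist()); print('S',S.round().astype(int).tolist())
E
python3 - <<'E'
from h import *
i=cv2.cvtColor(cv2.imread('pics/w4.png'),cv2.COLOR_BGR2RGB); bub(cam('wrist'),i,True)
E
```

```text
uc 318 v0 84
B [232, 221, 211, 242, 244, 245, 244, 243, 243, 238, 202, 112, 96, 80, 71, 72, 72, 72, 72, 72, 72, 72, 72, 72, 72, 72, 72, 72, 72, 72, 72, 72, 72, 72, 72, 72, 72, 72, 72, 71, 71, 72, 71, 71, 73, 73, 70, 64, 67, 70, 70, 70, 70, 69, 69, 69, 69, 69, 69, 90, 150, 199, 217, 226, 228, 227, 227, 226, 226, 226, 226, 226, 227, 226, 225, 226, 223, 213, 182, 121, 63, 59, 54, 53, 53, 53, 52, 52, 52, 52, 51, 51, 51, 51, 51, 50, 50, 50, 50, 50, 50, 51, 63, 84, 89, 70, 57, 58, 58, 57, 57, 58, 57, 57, 57, 57, 57, 57, 57, 58]
S [240, 232, 226, 246, 248, 248, 248, 248, 246, 242, 212, 121, 147, 208, 225, 226, 225, 225, 226, 226, 225, 226, 226, 225, 225, 225, 225, 225, 225, 225, 225, 226, 225, 225, 225, 225, 225, 225, 225, 225, 225, 225, 225, 210, 142, 78, 153, 224, 224, 224, 224, 224, 224, 224, 224, 224, 224, 224, 223, 222, 216, 211, 208, 206, 206, 205, 204, 203, 203, 202, 201, 185, 127, 130, 149, 162, 161, 159, 169, 184, 186, 170, 124, 124, 123, 123, 123, 123, 123, 123, 122, 122, 122, 122, 122, 122, 121, 121, 121, 121, 141, 166, 155, 116, 97, 78, 67, 67, 67, 66, 66, 66, 66, 66, 66, 66, 66, 66, 66, 66]
```

Level is sitting centred on the plate and released. Unpressed, the bubble is about 7.7 mm hinge-ward (lines at v≈129/156, bubble ≈153.6), so about 2.5 rad of clockwise turning is needed. Next is the knob.

>>> servo_tool(
  series="-1 1 0 -2.1 -0.1; -1 4 0 -2.1 -0.2; -1 8 0 -2.1 -0.3; -1 12 0 -2.1 -0.4; -1 15 0 -2.1 -0.5; -1 16.9 -0.1 -2.1 -0.6; -1 16.9 -0.1 -2.1 -0.7; -1 16.9 -0.1 -2.1 -0.8; -1 16.9 -0.1 -2.1 -0.9; -1 16.9 -0.1 -2.1 -1.0; -1 16.9 -0.1 -2.1 -1.0; -1 16.9 -0.1 -2.1 -1.0",
)

```text
time: 8.72
tool_pos: [0.5956, 0.271, 0.175]
ee_rot: [-3.142, 0.0, 2.593]
wrist_force: [-0.6, -0.8, -0.3]
width: 0.0941
```

Run:
```python
from h import *
o=st(); C=cam('wrist',o); i,d=snapshot('wrist'); save('w5',i)
print('knob pred',proj(C,[[.5958,.2706,.12]]),'tcp xy at .12',proj(C,[[*o['tool_pos'][:2],.12]]))
go(.5958,.2706,.09,148.7)
```

```text
8.72 [0.5956 0.271  0.175 ] [-3.1416e+00  1.0000e-04  2.5933e+00] [-0.6 -0.8 -0.3] 0.09410599473859346 q6 -0.68
knob pred [[316.90083623 215.6744912 ]] tcp xy at .12 [[317.24649451 215.17726304]]
shift [-0.03 -0.02  8.5 ] turn -0.002 or 6.281
```

View pics/w5.png

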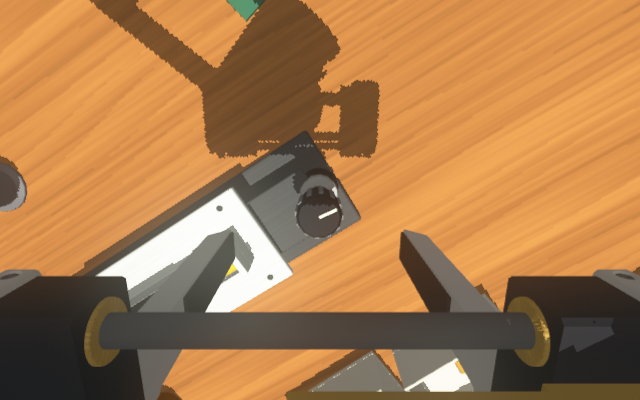

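The knob is at (319,213), within 2 mm of prediction. I'm descending to grip it and turn clockwise.

>>> servo_tool(
  series="-1 0.1 0.1 4 0; -1 0.1 0.1 7 0; -1 0.1 0.1 8.3 0; -1 0.1 0.1 8.4 0; -1 0.1 0.1 8.4 0; 1 0.1 0.1 8.4 0; 1 0.1 0.1 8.4 0; 1 0.1 0.1 8.4 0; 1 0.1 0.1 8.4 0; 1 0.1 0.1 8.4 0; 1 0.1 0.1 8.4 0; 1 0.1 0.1 8.4 0; 1 0.1 0.1 8.4 0; 1 0.1 0.1 8.4 0; 1 0.1 0.1 8.4 0",
)

```text
time: 10.02
tool_pos: [0.5955, 0.2728, 0.0909]
ee_rot: [3.141, 0.0, 2.596]
wrist_force: [0.5, 1.3, -0.1]
width: 0.0334
```

>>> servo_tool(
  series="1 0 0 0 0.12; 1 0 0 0 0.24; 1 0 0 0 0.36; 1 0 0 0 0.48; 1 0 0 0 0.6; 1 0 0 0 0.72; 1 0 0 0 0.84; 1 0 0 0 0.96; 1 0 0 0 1.08; 1 0 0 0 1.2; 1 0 0 0 1.32; 1 0 0 0 1.44; 1 0 0 0 1.56; 1 0 0 0 1.68; 1 0 0 0 1.8; 1 0 0 0 1.92; 1 0 0 0 2.04; 1 0 0 0 2.16; 1 0 0 0 2.28; 1 0 0 0 2.4",
)

```text
time: 11.68
tool_pos: [0.5985, 0.2722, 0.0909]
ee_rot: [3.141, -0.007, 0.189]
wrist_force: [7.3, 0.2, -4.9]
width: 0.0332
```

>>> servo_tool(
  series="1 0 0 0 0.1; 1 0 0 0 0.1; 1 0 0 0 0.1; -0.4 0 0 0 0.1; -0.4 0 0 0 0.1; -0.4 0 0 0 0.1; -0.4 0 0 0 0.1; -0.4 0 0 0 0.1; -0.4 0 0 -1 0.1; -0.4 0 0 -4 0.1; -0.4 0 0 -7 0.1; -0.4 0 0 -8 0.1; -0.4 0 0 -8 0.1",
)

```text
time: 12.77
tool_pos: [0.5974, 0.2732, 0.1764]
ee_rot: [-3.139, -0.009, 0.096]
wrist_force: [-0.0, -0.2, 0.4]
width: 0.0658
```

Run:
```python
from h import *
o=st(); go(.5995,.1011,.16,91.26)
```

```text
12.77 [0.5974 0.2732 0.1764] [-3.1394 -0.0091  0.0959] [-0.  -0.2  0.4] 0.06575840551980948 q6 1.82
shift [-1.43 17.15  1.64] turn -1.497 or 4.786
```

>>> servo_tool(
  series="1 0 3 0 -0.12; 1 -0.2 6 0 -0.24; 1 -0.4 9 0 -0.36; 1 -0.7 12 0 -0.48; 1 -1.1 15 0 -0.6; 1 -1.35 17.05 1 -0.72; 1 -1.35 17.05 1.6 -0.84; 1 -1.35 17.05 1.6 -0.96; 1 -1.35 17.05 1.6 -1.08; 1 -1.35 17.05 1.6 -1.2; 1 -1.35 17.05 1.6 -1.32; 1 -1.35 17.05 1.6 -1.44; 1 -1.35 17.05 1.6 -1.497; 1 -1.35 17.05 1.6 -1.497; 1 -1.35 17.05 1.6 -1.497; 1 -1.35 17.05 1.6 -1.497",
)

```text
time: 14.1
tool_pos: [0.5976, 0.1013, 0.1538]
ee_rot: [-3.14, 0.0, 1.591]
wrist_force: [-0.3, -0.9, -0.3]
width: 0.0004
```

Run:
```python
from h import *
o=st(); C=cam('wrist',o); i,d=snapshot('wrist'); save('w6',i)
print('tcp xy at .1',proj(C,[[*o['tool_pos'][:2],.1]]))
bub(C,i,True)
```

```text
14.1 [0.5976 0.1013 0.1538] [-3.1398e+00  2.0000e-04  1.5915e+00] [-0.3 -0.9 -0.3] 0.00044116630698027404 q6 0.05
tcp xy at .1 [[316.29857566 215.64874873]]
uc 322 v0 83
B [233, 233, 225, 219, 242, 244, 244, 244, 243, 242, 240, 219, 143, 146, 136, 71, 72, 72, 71, 72, 72, 72, 72, 72, 72, 72, 72, 72, 72, 72, 72, 72, 72, 72, 72, 72, 72, 72, 72, 72, 71, 71, 75, 128, 190, 210, 223, 228, 227, 227, 227, 226, 226, 227, 226, 226, 226, 226, 226, 226, 223, 213, 194, 155, 66, 66, 65, 65, 65, 64, 65, 64, 64, 65, 66, 66, 62, 59, 62, 62, 61, 61, 58, 53, 52, 52, 52, 51, 51, 51, 50, 50, 50, 50, 49, 49, 49, 49, 49, 51, 56, 55, 55, 55, 56, 73, 89, 72, 55, 55, 56, 55, 55, 55, 55, 54, 54, 54, 54, 54]
S [240, 240, 232, 225, 246, 248, 248, 248, 248, 246, 244, 224, 157, 194, 234, 225, 225, 224, 225, 225, 224, 225, 224, 224, 224, 224, 224, 224, 224, 224, 224, 224, 224, 224, 224, 224, 224, 224, 224, 224, 224, 224, 223, 221, 214, 195, 145, 148, 182, 213, 214, 212, 212, 211, 211, 210, 210, 209, 209, 208, 208, 212, 214, 216, 222, 222, 222, 222, 222, 222, 222, 222, 222, 195, 83, 93, 167, 220, 221, 221, 220, 220, 208, 157, 151, 132, 123, 123, 123, 123, 123, 122, 122, 122, 122, 122, 122, 122, 151, 204, 219, 219, 218, 218, 202, 139, 98, 81, 66, 66, 66, 65, 65, 65, 65, 65, 64, 64, 64, 62]
```

View pics/w6.png

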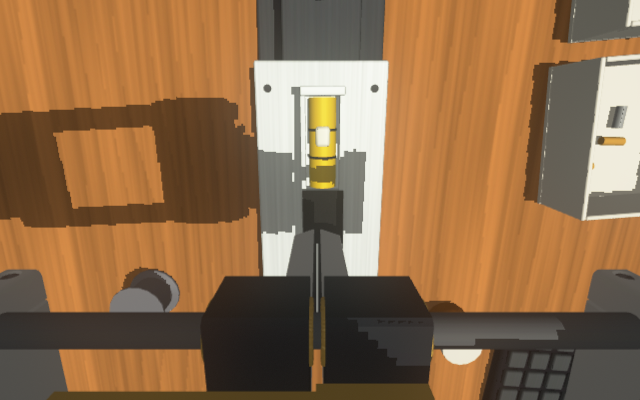

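Bubble now sits about 5.0 mm footward unpressed (lines 129.5/157.3, bubble 136.1), which should be centred once pressed. The level's centreline is at u≈322, so I'm shifting by 0.35 cm and pressing gradually.

>>> servo_tool(
  series="1 0.1 0.35 2 0; 1 0.1 0.35 4 0; 1 0.1 0.35 4.9 0; 1 0.1 0.35 5.1 0; 1 0.1 0.35 5.1 0; 1 0.1 0.35 5.1 0",
)

```text
time: 14.65
tool_pos: [0.602, 0.1024, 0.1049]
ee_rot: [3.14, 0.0, 1.593]
wrist_force: [0.9, -0.4, 0.6]
width: 0.0006
```

>>> servo_tool(
  series="1 0 0 0.1 0; 1 0 0 0.15 0; 1 0 0 0.2 0; 1 0 0 0.2 0",
)

```text
time: 14.98
tool_pos: [0.6018, 0.1024, 0.1024]
ee_rot: [3.141, 0.0, 1.593]
wrist_force: [-0.3, 0.5, 0.3]
width: 0.0007
```

>>> servo_tool(
  series="1 0 0 0.1 0; 1 0 0 0.15 0; 1 0 0 0.2 0; 1 0 0 0.2 0",
)

```text
time: 15.32
tool_pos: [0.6019, 0.1028, 0.1004]
ee_rot: [3.141, -0.001, 1.593]
wrist_force: [-0.5, 0.6, 2.4]
width: 0.0006
```

>>> servo_tool(
  series="1 0 0 0.05 0; 1 0 0 0.1 0; 1 0 0 0.1 0; 1 0 0 0.1 0",
)

```text
time: 15.65
tool_pos: [0.6019, 0.1028, 0.1002]
ee_rot: [3.14, -0.001, 1.593]
wrist_force: [-1.7, 1.3, 5.9]
width: 0.0005
```

>>> servo_tool(
  series="1 0 0 0.06 0; 1 0 0 0.06 0; 1 0 0 0.06 0; 1 0 0 0.06 0; 1 0 0 0.06 0; 1 0 0 0.06 0; 1 0 0 0.06 0; 1 0 0 0.06 0; 1 0 0 0.06 0; 1 0 0 0.06 0; 1 0 0 0.06 0; 1 0 0 0.06 0; 1 0 0 0.06 0; 1 0 0 0.06 0; 1 0 0 0.06 0; 1 0 0 0.06 0; 1 0 0 0.06 0; 1 0 0 0.06 0; 1 0 0 0.06 0; 1 0 0 0.06 0",
)

```text
time: 17.32
tool_pos: [0.6019, 0.1028, 0.1002]
ee_rot: [3.14, -0.001, 1.593]
wrist_force: [-2.1, 1.0, 7.8]
width: 0.0002
```

Run:
```python
from h import *
o=st(); C=cam('wrist',o); i,d=snapshot('wrist'); save('w7',cv2.resize(i[60:260,200:440],None,fx=3,fy=3))
bub(C,i,True); st()
```

```text
17.32 [0.6019 0.1028 0.1002] [ 3.1400e+00 -6.0000e-04  1.5931e+00] [-2.1  1.   7.8] 0.0001999506599632235 q6 0.05
uc 317 v0 95
B [73, 72, 73, 73, 73, 74, 73, 73, 73, 73, 73, 73, 73, 74, 73, 73, 73, 73, 73, 73, 73, 73, 73, 73, 73, 73, 73, 73, 73, 73, 73, 73, 72, 72, 72, 72, 71, 71, 71, 71, 71, 73, 73, 69, 65, 70, 70, 105, 165, 197, 211, 222, 227, 227, 227, 227, 226, 226, 226, 226, 226, 226, 226, 225, 226, 225, 225, 225, 225, 222, 212, 198, 163, 70, 62, 62, 62, 64, 63, 62, 59, 59, 59, 59, 58, 57, 57, 56, 56, 55, 55, 52, 45, 45, 45, 44, 44, 44, 43, 43, 43, 42, 42, 42, 41, 41, 40, 41, 40, 40, 39, 40, 42, 47, 47, 66, 90, 82, 58, 47]
S [232, 232, 233, 232, 232, 233, 233, 232, 233, 233, 232, 232, 233, 232, 233, 232, 232, 232, 232, 232, 232, 232, 232, 232, 232, 232, 232, 232, 232, 232, 232, 232, 232, 232, 232, 232, 232, 232, 232, 227, 183, 78, 79, 159, 231, 232, 232, 222, 196, 207, 218, 225, 229, 229, 228, 228, 228, 227, 226, 226, 225, 224, 224, 223, 222, 221, 221, 220, 219, 218, 216, 210, 204, 215, 230, 205, 90, 69, 124, 203, 220, 191, 191, 191, 188, 179, 179, 179, 178, 178, 174, 149, 122, 122, 122, 121, 121, 121, 121, 120, 120, 120, 120, 120, 120, 120, 120, 119, 119, 119, 119, 147, 176, 176, 164, 112, 98, 90, 66, 54]
17.37 [0.6019 0.1028 0.1002] [ 3.1400e+00 -6.0000e-04  1.5931e+00] [-2.3  0.8  7.5] 0.00018891921842701883 q6 0.05
```

View pics/w7.png

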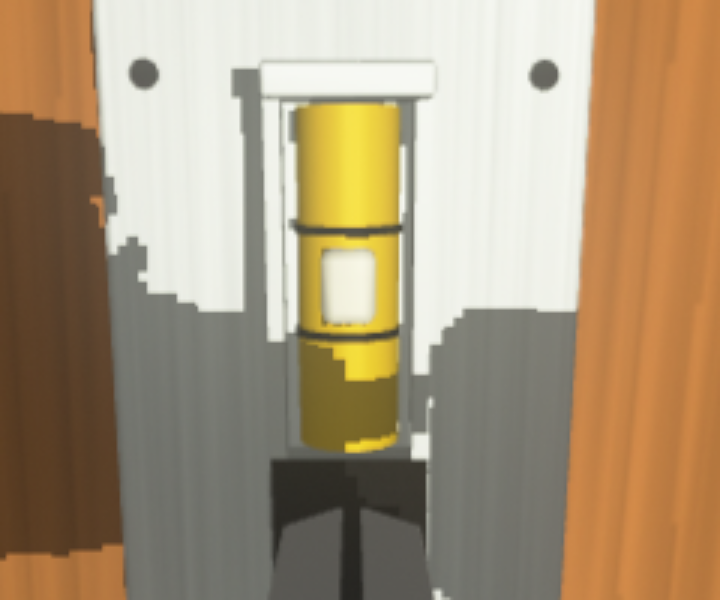

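Pressed at about 8 N, the bubble (v≈155.1) lies within about 0.5 mm of the midpoint between the lines (136.6/171.9, mid 154.2). I'll hold a little longer, re-check that it is steady, and hand in.

>>> servo_tool(
  series="1 0 0 0 0; 1 0 0 0 0; 1 0 0 0 0; 1 0 0 0 0; 1 0 0 0 0; 1 0 0 0 0; 1 0 0 0 0; 1 0 0 0 0; 1 0 0 0 0; 1 0 0 0 0; 1 0 0 0 0; 1 0 0 0 0",
)

```text
time: 18.37
tool_pos: [0.6019, 0.1028, 0.1002]
ee_rot: [3.14, -0.001, 1.593]
wrist_force: [-2.4, 1.2, 7.8]
width: 0.0005
```

Run:
```python
from h import *
o=st(); i,d=snapshot('wrist'); e=i[95:215,305:330].astype(int)
B=e[:,9:16,2].mean(1); k=np.nonzero(B>140)[0]; print('bubble',95+k.min(),95+k.max(),'mid',95+(k.min()+k.max())/2)
S=e[:,3:7,0].mean(1); k=np.nonzero(S[:85]<140)[0]+95; print('lines',k)
o=st()
if 6<o['wrist_force'][2]<10: print(robot.close_job())
```

```text
18.37 [0.6019 0.1028 0.1002] [ 3.1399e+00 -6.0000e-04  1.5931e+00] [-2.4  1.2  7.8] 0.0005481324501502145 q6 0.05
bubble 143 167 mid 155.0
lines [136 137 171 172 173]
18.42 [0.6019 0.1028 0.1002] [ 3.1399e+00 -6.0000e-04  1.5931e+00] [-1.4  0.6  7.7] 0.0004780271659279766 q6 0.05
the job is handed in; nothing more can be done
None
```

The spirit level is set lengthwise in the middle of the platform and was released. I turned the levelling foot about 2.5 rad clockwise, and handed in at 18.4 s with the closed fingers still pressing on the level's thumb pad at about 8 N.

- **Bubble:** in the last wrist view its middle is at row 155.0 and the midpoint between the lines is at about 154.3. That is roughly 0.4 mm off centre against the 2.5 mm allowed, and it had not moved over the final second.
- **Force:** the vertical press read 7.7–7.8 N. There was also a small sideways reading of 1.5–2.7 N.
- **Bystanders:** I did not touch any of the other things on the bench, but I took no final overview picture to confirm it.
- **Checks:** none failed. Before turning, the bubble sat about 7.7 mm from centre towards the hinge. After turning and before pressing, it sat 5.0 mm from centre towards the foot, which agrees with the stated 5 mm shift when pressed.

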